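# Set and lock a telescoping hold-down on a shaft

### The job

Clamp the shaft in the V-block so that it cannot shift while it is measured: twist the T-handle of the hold-down anticlockwise to unlock its telescoping rod, slide the rod down until the rubber tip presses on the shaft with about 10 N, and, keeping it pressed, twist the handle back clockwise until it is fully locked, then let go. Lower it gently: the tip must never press harder than 25 N, which would mark the shaft, and the shaft and the things lying around must stay where they are.

Things in the scene. Friction and masses are not known exactly. Their poses are not given: they have to be found in the camera images.
- stand: hold-down stand, fixed to the desk: dark steel plate 136 x 104 x 15 mm with a V-block (56 wide, 44 long, 90 degree vee along y, its line 27 mm above the desk) and, at the +x end, a post 168 mm high whose arm carries an upright barrel (28 mm across, 122 to 170 mm above the desk) over the vee. Origin: centre of the plate's underside; barrel axis at x = -22 mm, y = 0
- knob (a point): centre of the black T-handle on top of the telescoping rod: a bar 50 mm long (point's x), 14 mm thick (y), 26 mm high, on the 14 mm rod that runs down into the barrel; z is the rod's axis, upright; 146 mm above the foot's origin. Locked, the bar points along the arm. Pinch it across its 14 mm, from above; nothing else of the stand is higher than 170 mm
- spindle_twist (a joint): twist of the rod in its cam lock, rad: 0 locked (clockwise stop), growing anticlockwise seen from above to the other stop at 1.25. Starts locked, at 0 to 0.12. The cam lets go above about 0.75 and holds fully below 0.3; the biting part takes about 0.1 N m. It stays where it is left. Unlocked, the rod slides freely and sinks by its weight (2.8 N); locked it holds a push or pull of about 20 N
- foot: foot of the rod, slides up and down with it: a dark steel cup, 20 mm across, rubber tip (17 mm across) pointing down. Origin: centre of the cup's lower rim, 96 mm above the desk with the rod fully up, starts up to 12 mm lower. The tip sticks out by 1 to 11 mm, differently at each start: no pose tells how far, feel for the touch. It yields, about 18 N per mm of travel
- shaft: loose bright turned steel shaft, 0.28 kg, 105 mm long, lying in the vee along y: thick middle 28 mm across and 55 long, thinner ends (17 mm at -y, 22 mm at +y). Origin: on the axis at the middle of the thick part, which lies under the foot; top 14 mm above it, 61 mm above the desk
- stylus_case: bystander: flat black and white case, 28 x 88 x 18 mm, origin at the centre of its underside
- gauge_block: bystander: small steel gauge block lying on the desk, 9 x 35 x 10 mm, origin at the centre of its underside
- air_blower: bystander: rubber air blower standing on its bulb, 48 mm across, 88 mm high, nozzle up, origin at the centre of its underside

How it is judged (in metres and radians):
On the way, in this order (a step that is already met when the one before it is completed fails the run):
1. the rod is unlocked (value of joint spindle_twist above 0.85 rad), for 0.1 s.
2. the foot presses on the shaft while the rod is still unlocked (contact force between foot and shaft above 4 N and value of joint spindle_twist above 0.7 rad), for 0.1 s.
At the end, for the whole second after the job is handed in: the handle is twisted fully locked (within 0.3 rad of its stop), the released rod keeps the foot pressed on the shaft with 6 to 14 N, the shaft lies in the vee within 6 mm of where it was, and the bystanders are within 10 mm of where they were (value of joint spindle_twist below 0.3 rad and contact force between foot and shaft between 6 and 14 N and z of shaft in the frame of stand below 0.049 m and distance of shaft from where it was at the start of the episode below 0.006 m and distance of each of stylus_case, gauge_block, air_blower from where it was at the start of the episode below 0.01 m); the robot touches nothing.
It fails at once if the foot presses on the shaft with more than 25 N (contact force between foot and shaft above 25 N).
It fails at once if the shaft is shifted by more than 6 mm (distance of shaft from where it was at the start of the episode above 0.006 m).
It fails at once if a thing lying around is moved by more than 10 mm (distance of any of stylus_case, gauge_block, air_blower from where it was at the start of the episode above 0.01 m).
It also fails if it takes over 48 s, if anything falls off the work surface, if the arm or the gripper's body presses on something with over 40 N, if the wrist force passes 120 N, or if a joint passes its speed limit or range.

### The arm

A 7-joint arm with a two-finger parallel gripper is mounted at the origin on a cart in front of the work surface, level with it; the furniture and walls round the work are solid. World frame = base frame: x ahead of the robot, y to its left, z up, the work surface at z = 0. Lengths are in mm, angles in rad, forces in N, time in s.
With the tool pointing down it reaches from about 400 to 925 mm from the base axis. Payload 4.1 kg.
Tool frame: the origin (TCP) lies midway between the tips of the shut fingers; the grasp point (between the pads) lies 19 mm behind it; z points along the fingers, y is the line along which they close (so a half turn about z gives the same grasp; the last joint's range is limited). The gripper opens to 85 mm and grips with 20 to 120 N. Pads are 22 mm wide; open, the fingers measure 114 mm over their backs; the gripper's body (76 mm by 85 mm) begins 54 mm behind the grasp point. The pads swing forward as they close: fully open they stand 13 mm farther back than shut.
Start: joints at [1.098, 0.398, 0.045, 1.537, -0.019, 1.207, -0.051], TCP at [237.39, -605.136, 231.347] pointing down, gripper open.
Joint ranges: [-2.82, 2.82], [-0.49, 2.23], [-1.37, 1.46], [0, 2.46], [-1.36, 4.5], [0.23, 2], [-2.94, 2.94]. Speed limits (rad/s): [2.57, 2.57, 3.14, 3.14, 3.14, 3.14, 3.14].

### API

Orientations are given as a rotation vector (axis times angle).
In Python, from cell import r gives the robot as it stands.
- The arm moves only by the shell command python3 -m inch 'ROWS' [OPENING]. ROWS is a JSON list of rows, 1 to 12 of them, each of 6 numbers: dx, dy, dz in mm, then a rotation vector rx, ry, rz in rad; each row shifts and turns the commanded pose from where the row before left it, along the tool's axes as they then stand; what a row does not reach is not made up. A row lasts 1/8 s, in which the tool goes at most 62.5 mm and 0.188 rad, less where a joint would pass 70% of its speed; a pose out of reach is approached as far as the arm can. OPENING is the opening from 0.0 (shut) to 1.0 (fully open), set as the command begins (- or left out keeps the last). The fingers move at their own pace and stop on an object; the grip force is fixed at half the most. Time passes only in rows, so rows that do not move let the fingers close. It prints the time, the measured TCP pose, the force, the opening and the grip force at its end.
- r.observe(): the state, without advancing time (a new reading comes with each control period).
- r.read_camera(name): name is "scene" or "top" or "wrist"; returns a dict with "frame" (480x640x3 uint8, red, green, blue), "vertical_fov" (degrees; the focal length in pixels is half the picture's height over the tangent of half this angle, whatever the lens; pixels are square), "cx", "cy" (the principal point, pixels), "D" ([k1, k2, p1, p2, k3] as OpenCV has them; the pictures are not rectified), "R" (3x3) and "t" (3): a world point X has camera coordinates R X + t; the wrist camera has in their place "T_tool_cam" (4x4, takes a point from camera to tool coordinates, whose origin is the TCP and whose axes are the flange's). Camera axes: x right, y down, z forward; pixel columns grow to the right and rows downward; lengths in mm; the calibration is good to about 2 mm. A picture is of the moment at which its call begins: read the wrist's pose just before it. There is no depth.
- r.hand_in(): hands the job in; it is judged then, once.
The state is a dict: "time": time; "joint_positions": joint angles; "joint_vel": joint speeds; "joint_efforts": joint torques, N m; "position": TCP position; "orientation": TCP orientation; "wrist_force": force on the tool from outside, world axes, zero at the start; "wrist_torque": the same for the moment, N m; "grip_width": opening from 0.0 (shut) to 1.0 (fully open); "gripper_force": force on a finger pad.
Only numpy, scipy, OpenCV 4.12 (cv2) and the standard library are available. Lean on these libraries where they do the work, as an engineer would, in place of code of your own. Each camera call takes 0.05 s, during which the arm holds its last target. There are 200 camera calls.

## Working session

There is one attempt and no reset: what is moved stays moved. The work goes in short steps, Python scripts to look and compute and a shell command to move; the robot and the scene stay as the last step left them, time stands still between calls to the robot, and variables do not carry over. Pictures are saved under pics/ and viewed, at most 10 in all, crops included, and the job is handed in when it is done.

```bash
mkdir -p pics
python3 - <<'E'
from cell import r
import cv2,numpy as np
s=r.observe();print({k:np.round(v,3).tolist() for k,v in s.items()})
for n in("scene","top"):
    c=r.read_camera(n);cv2.imwrite(f"pics/{n}0.png",c["frame"][:,:,::-1])
    print(n,c["vertical_fov"],c["cx"],c["cy"],np.round(c["D"],4),np.round(c["R"],4).tolist(),np.round(c["t"],1))
E
```

```text
{'time': 0.0, 'joint_positions': [1.098, 0.399, 0.045, 1.538, -0.019, 1.207, -0.051], 'joint_vel': [-0.0, 0.001, 0.002, 0.0, -0.001, -0.002, 0.0], 'joint_efforts': [-0.0, -47.512, 1.365, -25.422, 0.012, 0.009, -0.0], 'position': [237.128, -604.516, 230.258], 'orientation': [-3.085, -0.584, 0.001], 'wrist_force': [0.14, -0.159, -0.615], 'wrist_torque': [-0.014, 0.017, -0.006], 'gripper_force': 0.0, 'grip_width': 1.001}
scene 46.64904631178674 312.42277809046146 241.46686831902795 [-0.025  0.     0.     0.     0.   ] [[0.4697, -0.8828, -0.002], [-0.3912, -0.2062, -0.8969], [0.7914, 0.4221, -0.4422]] [-371.6  291.1  768.8]
top 43.16011975855341 323.22004673772216 235.29122804130694 [-0.0476  0.      0.      0.      0.    ] [[0.0149, -0.9999, -0.0088], [-0.9814, -0.0129, -0.1913], [0.1912, 0.0115, -0.9815]] [-159.5  536.4 1225.3]
```

View pics/scene0.png

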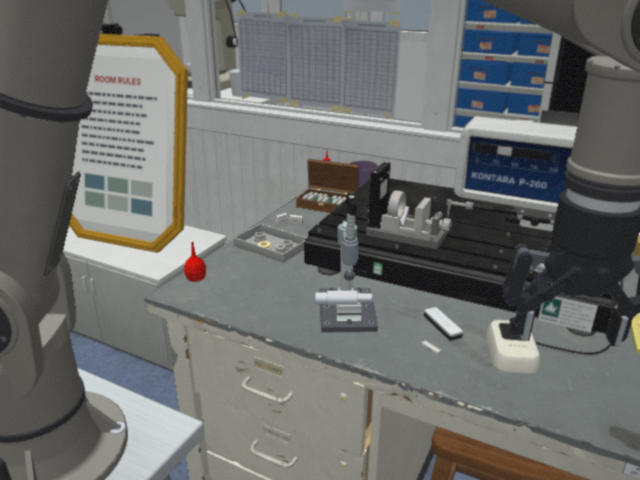

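View pics/top0.png

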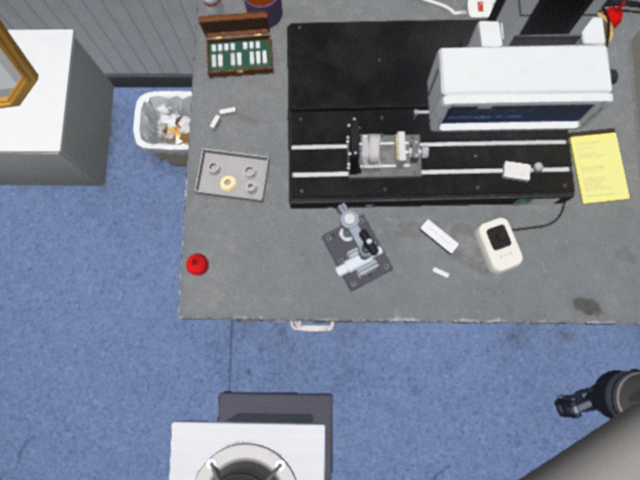

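The scene view shows the stand at about (348,310) with the knob near (351,203). The top view shows the plate at about (357,252), the post at (347,215) and the black handle at (369,244). I'll enlarge both and triangulate.

```bash
cat > h.py <<'E'
import cv2,numpy as np
def ray(c,px):
    f=240/np.tan(np.radians(c["vertical_fov"])/2);K=np.array([[f,0,c["cx"]],[0,f,c["cy"]],[0,0,1]])
    u=cv2.undistortPoints(np.array([[px]],float),K,np.array(c["D"]))[0,0]
    R=np.array(c["R"]);d=R.T@[u[0],u[1],1];return -R.T@np.array(c["t"]),d/np.linalg.norm(d)
def plane(c,px,z):
    o,d=ray(c,px);return o+d*(z-o[2])/d[2]
def two(c1,p1,c2,p2):
    o,d=ray(c1,p1);q,e=ray(c2,p2);a=np.linalg.lstsq(np.c_[d,-e],q-o,rcond=None)[0]
    return (o+d*a[0]+q+e*a[1])/2,np.linalg.norm(o+d*a[0]-q-e*a[1])
E
python3 - <<'E'
import cv2,numpy as np
a=cv2.imread("pics/top0.png")[195:300,315:400];b=cv2.imread("pics/scene0.png")[185:335,310:385]
a=cv2.resize(a,None,fx=5,fy=5,interpolation=2);b=cv2.resize(b,None,fx=4,fy=4,interpolation=2)[:600]
o=np.zeros((600,735,3),np.uint8);o[:525,:425]=a;o[:600,430:730]=b;cv2.imwrite("pics/z.png",o)
E
```

```text
(no output)
```

View pics/z.png

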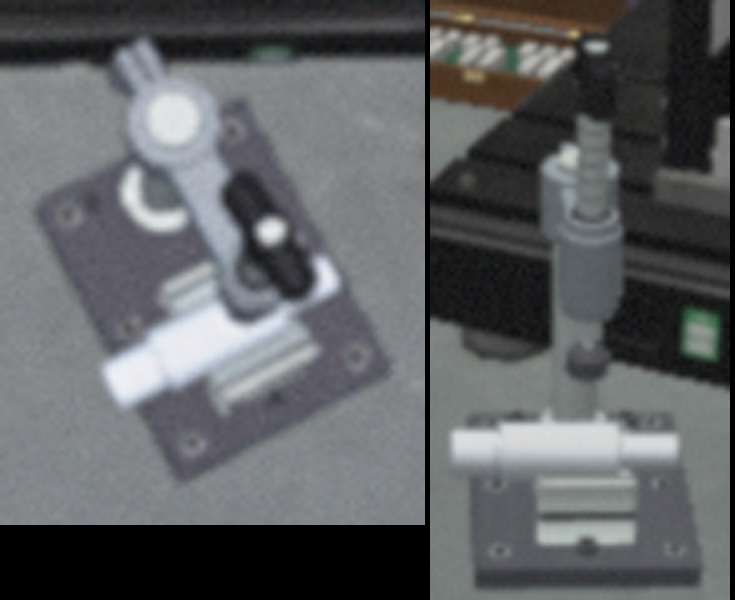

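The enlarged view shows the knob's white cap at top pixel (369.2,241.0) and scene pixel (351.8,196.3). The bar ends are at top (363.2,231.5) and (374.2,253.5), and the plate corners are clear.

Run:
```python
from h import *
from cell import r
from scipy.spatial.transform import Rotation as Ro
T=r.read_camera("top");S=r.read_camera("scene")
k,e=two(T,(369.2,241),S,(351.75,196.25));print("cap",k,e)
f=lambda x,y:(315+x/5,195+y/5)
C=np.array([plane(T,f(*p),15) for p in [(240,100),(35,210),(183,483),(390,370)]])
print(C.round(1));v=(C[0]+C[1]-C[2]-C[3])[:2];yaw=np.arctan2(v[1],v[0]);c=C.mean(0)
print("ctr",c,"yaw",yaw,"barrel",c[:2]-22*v/np.linalg.norm(v))
a=plane(T,f(240,185),k[2]-5);b=plane(T,f(300,287),k[2]-5);print("bar",a,b,np.arctan2(*(a-b)[1::-1]),np.linalg.norm(a-b))
s=r.observe();print(s["position"],Ro.from_rotvec(s["orientation"]).as_matrix().round(3).tolist())
```

```text
cap [ 490.68972534 -235.84091877  250.50508369] 0.6025436356101969
[[ 591.8 -237.5   15. ]
 [ 541.8 -148.9   15. ]
 [ 424.5 -213.7   15. ]
 [ 474.1 -302.    15. ]]
ctr [ 508.03700142 -225.50910215   15.        ] yaw 0.5026838904415434 barrel [ 488.75856252 -236.10824333]
bar [ 507.6095821  -224.86946242  245.50508369] [ 471.12732514 -246.15622061  245.50508369] 0.5281857302474356 42.23838476335619
[ 237.23869085 -604.75201829  230.67712247] [[0.931, 0.365, -0.001], [0.365, -0.931, 0.001], [-0.0, -0.001, -1.0]]
```

```bash
python3 -m inch '[[0,0,-40,0,0,0],[18,-12,-40,0,0,0],[37,-25,0,0,0,0],[37,-25,0,0,0,0],[37,-25,0,0,0,0],[37,-25,0,0,0,0],[37,-25,0,0,0,0],[37,-25,0,0,0,0],[37,-25,0,0,0,-0.05],[37,-25,0,0,0,-0.05],[37,-25,0,0,0,-0.05],[19,-14,0,0,0,0]]' 1.0
python3 -m inch '[[0,0,0,0,0,0],[0,0,0,0,0,0]]'
python3 - <<'E'
from h import *
from cell import r
from scipy.spatial.transform import Rotation as Ro
s=r.observe();c=r.read_camera("wrist");cv2.imwrite("pics/w1.png",c["frame"][:,:,::-1])
M=np.eye(4);M[:3,:3]=Ro.from_rotvec(s["orientation"]).as_matrix();M[:3,3]=s["position"]
W=np.linalg.inv(M@np.array(c["T_tool_cam"]));f=240/np.tan(np.radians(c["vertical_fov"])/2)
print(M.round(3),s["joint_positions"],s["wrist_force"])
np.savez("w1.npz",R=W[:3,:3],t=W[:3,3],D=c["D"],cx=c["cx"],cy=c["cy"],vertical_fov=c["vertical_fov"])
E
```

```text
time: 1.7
position: [482.6, -228.1, 311.2]
orientation: [-3.032, -0.82, -0.001]
wrist_force: [-0.3, -1.0, -0.6]
grip_width: 1.001
gripper_force: 0.0
time: 1.95
position: [480.5, -232.7, 311.2]
orientation: [3.034, 0.81, -0.001]
wrist_force: [0.3, 0.4, -0.3]
grip_width: 0.997
gripper_force: 0.0
[[ 8.67000e-01  4.99000e-01 -1.00000e-03  4.80549e+02]
 [ 4.99000e-01 -8.67000e-01 -1.00000e-03 -2.32708e+02]
 [-1.00000e-03  1.00000e-03 -1.00000e+00  3.11163e+02]
 [ 0.00000e+00  0.00000e+00  0.00000e+00  1.00000e+00]] [ 0.58034901  0.14454876 -0.23708032  1.69302487  0.03627443  1.30848083
 -0.71261758] [ 0.30276156  0.35445714 -0.29424465]
```

View pics/w1.png

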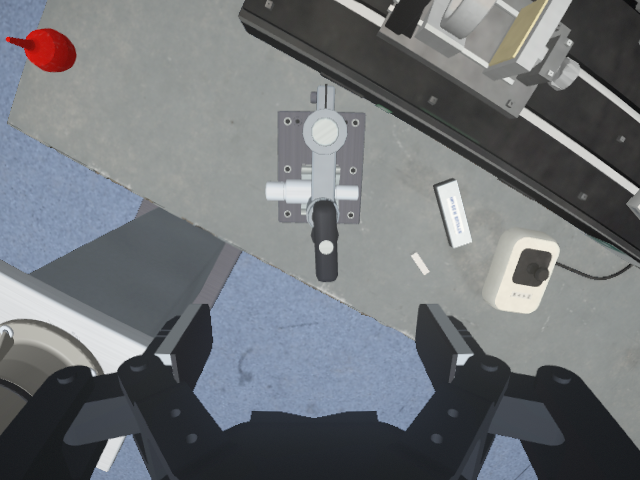

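The wrist view shows the bar from (322,203) to (327,280), its cap at (326,247), and the post top at (324,131). I'll turn these into points.

Run:
```python
from h import *
c=dict(np.load("w1.npz"));c={k:(v if v.ndim else float(v)) for k,v in c.items()}
im=cv2.imread("pics/w1.png");g=im[195:285,300:350].max(2)
m=(g<70).astype(np.uint8);n,l,st,ce=cv2.connectedComponentsWithStats(m);i=1+st[1:,4].argmax();print(st[i],ce[i]+[300,195])
cn=max(cv2.findContours((l==i).astype(np.uint8),0,1)[0],key=len);print(cv2.minAreaRect(cn))
A=plane(c,(322,203),245);B=plane(c,(327,280),245);d=A-B
print("cap",plane(c,(326,247),250),"post",plane(c,(324,131),170),"bar",(A+B)/2,np.arctan2(d[1],d[0]))
```

```text
[ 13   6  25  80 399] [329.68671679 228.77944862]
((26.360660552978516, 45.46721649169922), (79.94306182861328, 22.724472045898438), 84.80557250976562)
cap [ 491.36351574 -235.6446282   250.        ] post [ 549.75569392 -202.7299776   170.        ] bar [ 491.92529053 -234.50810757  245.        ] 0.5924448869366636
```

```bash
python3 -m inch '[[8,7.7,0,0,0,-0.07],[0,0,24,0,0,0],[0,0,25,0,0,0],[0,0,25,0,0,0],[0,0,20,0,0,0],[0,0,0,0,0,0],[0,0,0,0,0,0]]'
python3 - <<'E'
from h import *
from cell import r
c=r.read_camera("wrist");cv2.imwrite("pics/w2.png",c["frame"][:,:,::-1])
E
```

```text
time: 2.88
position: [492.3, -234.9, 218.1]
orientation: [3.004, 0.917, 0.001]
wrist_force: [0.2, 0.2, -0.7]
grip_width: 1.001
gripper_force: 0.0
```

View pics/w2.png

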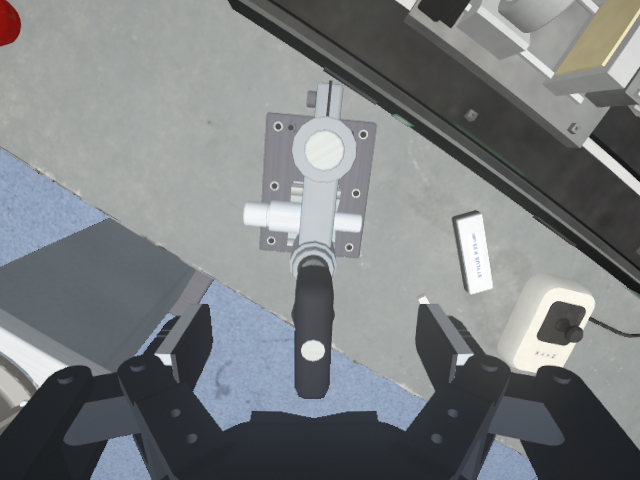

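The bar is upright in the image and centred at column 313, between fingers at 210 and 418. Closing now.

```bash
python3 -m inch '[[0,0,0,0,0,0],[0,0,0,0,0,0],[0,0,0,0,0,0],[0,0,0,0,0,0],[0,0,0,0,0,0],[0,0,0,0,0,0],[0,0,0,0,0,0],[0,0,0,0,0,0]]' 0.0
python3 -c "
from cell import r;s=r.observe();print(s['wrist_force'],s['wrist_torque'],s['position'],s['orientation'])"
```

```text
time: 3.92
position: [492.4, -234.2, 217.5]
orientation: [3.003, 0.919, 0.001]
wrist_force: [1.1, -2.7, 0.8]
grip_width: 0.152
gripper_force: 60.1
[ 1.11584529 -2.70978382  0.83490908] [-0.42779496 -0.29305829  0.02538951] [ 492.42215514 -234.18682378  217.52131468] [3.00319015e+00 9.18753487e-01 7.60429497e-04]
```

```bash
python3 -m inch '[[0,0,0,0,0,-0.12],[0,0,0,0,0,-0.12],[0,0,0,0,0,-0.12],[0,0,0,0,0,-0.12],[0,0,0,0,0,-0.12],[0,0,0,0,0,-0.12],[0,0,0,0,0,-0.12],[0,0,0,0,0,-0.12],[0,0,0,0,0,0],[0,0,0,0,0,0],[0,0,0,0,0,0]]'
python3 -c "
from cell import r;s=r.observe();print(s['wrist_force'],s['wrist_torque'],s['position'],s['orientation'])
from scipy.spatial.transform import Rotation as R;print(R.from_rotvec(s['orientation']).as_matrix().round(3))
c=r.read_camera('wrist');import cv2;cv2.imwrite('pics/w3.png',c['frame'][:,:,::-1])"
```

```text
time: 5.3
position: [491.6, -233.6, 216.9]
orientation: [-2.24, -2.201, 0.001]
wrist_force: [0.3, -1.3, -3.9]
grip_width: 0.153
gripper_force: 59.6
[ 0.27165994 -1.29883314 -3.9001482 ] [-0.24628667 -0.09629455  0.06723607] [ 491.59905711 -233.56821311  216.89019162] [-2.24037992e+00 -2.20055566e+00  1.02104140e-03]
[[ 0.018  1.    -0.001]
 [ 1.    -0.018  0.   ]
 [ 0.    -0.001 -1.   ]]
```

View pics/w3.png

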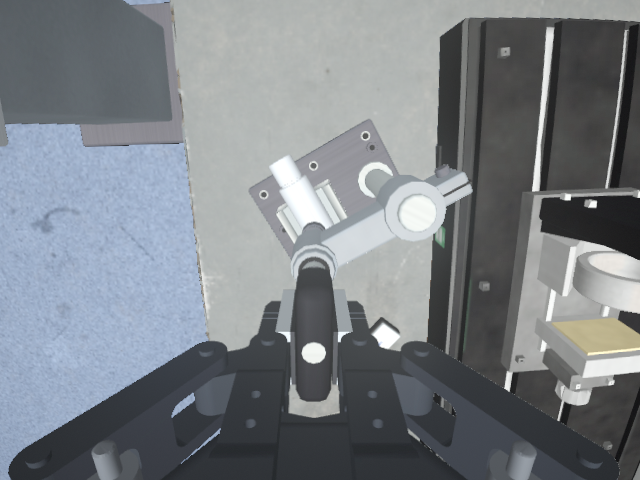

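The handle followed the twist to about 1.04 rad, and the weight now hangs on the gripper, so the rod is unlocked. At least 12 mm of free travel remains, so I'll lower 10 first.

```bash
python3 -m inch '[[0,0,2,0,0,0],[0,0,2,0,0,0],[0,0,2,0,0,0],[0,0,2,0,0,0],[0,0,2,0,0,0],[0,0,0,0,0,0],[0,0,0,0,0,0],[0,0,0,0,0,0]]'
for i in 1 2 3; do python3 -m inch '[[0,0,0,0,0,0]]' | grep -E 'pos|wrist'; done
```

```text
time: 6.35
position: [491.9, -233.7, 207.2]
orientation: [-2.24, -2.202, 0.001]
wrist_force: [-0.3, -0.5, -2.6]
grip_width: 0.156
gripper_force: 59.5
position: [491.9, -233.7, 207.2]
wrist_force: [-1.9, -0.5, -2.6]
position: [491.9, -233.8, 207.2]
wrist_force: [-2.0, -0.9, -2.7]
position: [491.9, -233.8, 207.2]
wrist_force: [-2.0, 0.4, -3.0]
```

```bash
cat > chk.py <<'E'
from cell import r
import sys
s=r.observe();print(round(s["time"],2),round(s["position"][2],2),round(s["wrist_force"][2],2))
sys.exit(s["wrist_force"][2]>-1.2)
E
python3 -m inch '[[0,0,0.4,0,0,0],[0,0,0.4,0,0,0],[0,0,0,0,0,0]]' >/dev/null && python3 chk.py &&
python3 -m inch '[[0,0,0.4,0,0,0],[0,0,0.4,0,0,0],[0,0,0,0,0,0]]' >/dev/null && python3 chk.py &&
python3 -m inch '[[0,0,0.4,0,0,0],[0,0,0.4,0,0,0],[0,0,0,0,0,0]]' >/dev/null && python3 chk.py &&
python3 -m inch '[[0,0,0.4,0,0,0],[0,0,0.4,0,0,0],[0,0,0,0,0,0]]' >/dev/null && python3 chk.py &&
python3 -m inch '[[0,0,0.4,0,0,0],[0,0,0.4,0,0,0],[0,0,0,0,0,0]]' >/dev/null && python3 chk.py &&
python3 -m inch '[[0,0,0.4,0,0,0],[0,0,0.4,0,0,0],[0,0,0,0,0,0]]' >/dev/null && python3 chk.py &&
python3 -m inch '[[0,0,0.4,0,0,0],[0,0,0.4,0,0,0],[0,0,0,0,0,0]]' >/dev/null && python3 chk.py &&
python3 -m inch '[[0,0,0.4,0,0,0],[0,0,0.4,0,0,0],[0,0,0,0,0,0]]' >/dev/null && python3 chk.py
```

```text
7.1 206.47 -2.93False
```

```bash
sed -i 's/sys.exit(\(.*\))$/sys.exit(int(\1))/' chk.py
python3 -m inch '[[0,0,0.4,0,0,0],[0,0,0.4,0,0,0],[0,0,0,0,0,0]]' >/dev/null && python3 chk.py &&
python3 -m inch '[[0,0,0.4,0,0,0],[0,0,0.4,0,0,0],[0,0,0,0,0,0]]' >/dev/null && python3 chk.py &&
python3 -m inch '[[0,0,0.4,0,0,0],[0,0,0.4,0,0,0],[0,0,0,0,0,0]]' >/dev/null && python3 chk.py &&
python3 -m inch '[[0,0,0.4,0,0,0],[0,0,0.4,0,0,0],[0,0,0,0,0,0]]' >/dev/null && python3 chk.py &&
python3 -m inch '[[0,0,0.4,0,0,0],[0,0,0.4,0,0,0],[0,0,0,0,0,0]]' >/dev/null && python3 chk.py &&
python3 -m inch '[[0,0,0.4,0,0,0],[0,0,0.4,0,0,0],[0,0,0,0,0,0]]' >/dev/null && python3 chk.py &&
python3 -m inch '[[0,0,0.4,0,0,0],[0,0,0.4,0,0,0],[0,0,0,0,0,0]]' >/dev/null && python3 chk.py &&
python3 -m inch '[[0,0,0.4,0,0,0],[0,0,0.4,0,0,0],[0,0,0,0,0,0]]' >/dev/null && python3 chk.py &&
python3 -m inch '[[0,0,0.4,0,0,0],[0,0,0.4,0,0,0],[0,0,0,0,0,0]]' >/dev/null && python3 chk.py &&
python3 -m inch '[[0,0,0.4,0,0,0],[0,0,0.4,0,0,0],[0,0,0,0,0,0]]' >/dev/null && python3 chk.py
```

```text
7.47 205.65 -2.1
7.85 204.83 -2.72
8.22 204.03 -2.93
8.6 203.26 -2.99
8.97 202.45 -2.38
9.35 201.66 -2.56
9.72 200.89 -2.08
10.1 200.06 -2.8
10.47 199.23 -2.99
10.85 198.47 -2.26
```

```bash
python3 -m inch '[[0,0,0.4,0,0,0],[0,0,0.4,0,0,0],[0,0,0,0,0,0]]' >/dev/null && python3 chk.py &&
python3 -m inch '[[0,0,0.4,0,0,0],[0,0,0.4,0,0,0],[0,0,0,0,0,0]]' >/dev/null && python3 chk.py &&
python3 -m inch '[[0,0,0.4,0,0,0],[0,0,0.4,0,0,0],[0,0,0,0,0,0]]' >/dev/null && python3 chk.py &&
python3 -m inch '[[0,0,0.4,0,0,0],[0,0,0.4,0,0,0],[0,0,0,0,0,0]]' >/dev/null && python3 chk.py &&
python3 -m inch '[[0,0,0.4,0,0,0],[0,0,0.4,0,0,0],[0,0,0,0,0,0]]' >/dev/null && python3 chk.py &&
python3 -m inch '[[0,0,0.4,0,0,0],[0,0,0.4,0,0,0],[0,0,0,0,0,0]]' >/dev/null && python3 chk.py &&
python3 -m inch '[[0,0,0.4,0,0,0],[0,0,0.4,0,0,0],[0,0,0,0,0,0]]' >/dev/null && python3 chk.py &&
python3 -m inch '[[0,0,0.4,0,0,0],[0,0,0.4,0,0,0],[0,0,0,0,0,0]]' >/dev/null && python3 chk.py &&
python3 -m inch '[[0,0,0.4,0,0,0],[0,0,0.4,0,0,0],[0,0,0,0,0,0]]' >/dev/null && python3 chk.py &&
python3 -m inch '[[0,0,0.4,0,0,0],[0,0,0.4,0,0,0],[0,0,0,0,0,0]]' >/dev/null && python3 chk.py
```

```text
11.22 197.64 -2.53
11.6 196.87 -3.04
11.97 196.07 -2.23
12.35 195.26 -2.84
12.72 194.44 -2.56
13.1 193.63 -1.84
13.47 192.84 -2.65
13.85 192.04 -2.74
14.22 191.26 -2.89
14.6 190.46 -3.27
```

```bash
python3 -m inch '[[0,0,0.4,0,0,0],[0,0,0.4,0,0,0],[0,0,0,0,0,0]]' >/dev/null && python3 chk.py &&
python3 -m inch '[[0,0,0.4,0,0,0],[0,0,0.4,0,0,0],[0,0,0,0,0,0]]' >/dev/null && python3 chk.py &&
python3 -m inch '[[0,0,0.4,0,0,0],[0,0,0.4,0,0,0],[0,0,0,0,0,0]]' >/dev/null && python3 chk.py &&
python3 -m inch '[[0,0,0.4,0,0,0],[0,0,0.4,0,0,0],[0,0,0,0,0,0]]' >/dev/null && python3 chk.py &&
python3 -m inch '[[0,0,0.4,0,0,0],[0,0,0.4,0,0,0],[0,0,0,0,0,0]]' >/dev/null && python3 chk.py &&
python3 -m inch '[[0,0,0.4,0,0,0],[0,0,0.4,0,0,0],[0,0,0,0,0,0]]' >/dev/null && python3 chk.py &&
python3 -m inch '[[0,0,0.4,0,0,0],[0,0,0.4,0,0,0],[0,0,0,0,0,0]]' >/dev/null && python3 chk.py
```

```text
14.97 189.62 -2.66
15.35 189.24 0.78
```

Touch. Next I'll let it settle, then press on in small steps.

```bash
python3 -m inch '[[0,0,0,0,0,0]]' >/dev/null; python3 chk.py
python3 -m inch '[[0,0,0,0,0,0]]' >/dev/null; python3 chk.py
python3 -m inch '[[0,0,0.2,0,0,0],[0,0,0,0,0,0],[0,0,0,0,0,0]]' >/dev/null; python3 chk.py
python3 -m inch '[[0,0,0,0,0,0]]' >/dev/null; python3 chk.py
```

```text
15.47 189.2 0.18
15.6 189.15 1.38
15.97 189.01 2.91
16.1 188.97 4.17
```

```bash
python3 -m inch '[[0,0,0.2,0,0,0],[0,0,0,0,0,0],[0,0,0,0,0,0]]' >/dev/null; python3 chk.py
for i in 1 2 3 4; do python3 -m inch '[[0,0,0,0,0,0]]' >/dev/null; python3 chk.py; done; python3 -c "
from cell import r;s=r.observe();print(s['wrist_force'],s['wrist_torque'],s['grip_width'])"
```

```text
16.48 188.88 4.39
16.6 188.86 5.81
16.73 188.86 4.88
16.85 188.89 5.73
16.98 188.87 4.36
[-3.59539246 -0.12449877  4.36082012] [ 0.01665081  1.23945011 -0.02007614] 0.1521744069390372
```

```bash
python3 -m inch '[[0,0,0.12,0,0,0],[0,0,0,0,0,0],[0,0,0,0,0,0]]' >/dev/null; python3 chk.py
for i in 1 2 3 4; do python3 -m inch '[[0,0,0,0,0,0]]' >/dev/null; python3 chk.py; done
```

```text
17.35 188.83 5.77
17.48 188.84 5.98
17.6 188.83 5.45
17.73 188.85 5.78
17.85 188.83 4.76
```

```bash
python3 -m inch '[[0,0,0.2,0,0,0],[0,0,0,0,0,0],[0,0,0,0,0,0]]' >/dev/null; python3 chk.py
for i in 1 2 3 4; do python3 -m inch '[[0,0,0,0,0,0]]' >/dev/null; python3 chk.py; done
```

```text
18.23 188.79 6.38
18.35 188.75 5.99
18.48 188.77 6.23
18.6 188.79 6.28
18.73 188.77 6.13
```

```bash
python3 -m inch '[[0,0,0,0,0,0.08],[0,0,0,0,0,0.08],[0,0,0,0,0,0.08],[0,0,0,0,0,0],[0,0,0,0,0,0]]' ; python3 chk.py
for i in 1 2; do python3 -m inch '[[0,0,0,0,0,0]]' >/dev/null; python3 chk.py; done
```

```text
time: 19.35
position: [492.6, -233.7, 188.8]
orientation: [2.487, 1.918, 0.001]
wrist_force: [-3.8, 0.7, 6.1]
grip_width: 0.152
gripper_force: 61.0
19.35 188.77 6.08
19.48 188.78 5.6
19.6 188.77 5.75
```

Stable. Now for the rest of the lock.

```bash
python3 -m inch '[[0,0,0,0,0,0.1],[0,0,0,0,0,0.1],[0,0,0,0,0,0.1],[0,0,0,0,0,0.1],[0,0,0,0,0,0.1],[0,0,0,0,0,0.1],[0,0,0,0,0,0.1],[0,0,0,0,0,0.06],[0,0,0,0,0,0],[0,0,0,0,0,0]]' ; python3 chk.py
python3 -c "
from cell import r;s=r.observe();print(s['wrist_torque'])
from scipy.spatial.transform import Rotation as R;import numpy as np;m=R.from_rotvec(s['orientation']).as_matrix();print(np.arctan2(m[1,0],m[0,0]),s['joint_positions'])"
```

```text
time: 20.85
position: [492.9, -234.2, 188.8]
orientation: [3.02, 0.859, 0.002]
wrist_force: [-3.1, -1.9, 4.9]
grip_width: 0.156
gripper_force: 60.8
20.85 188.79 4.88
[0.01065537 1.03554081 0.06303248]
0.5539645051719655 [ 0.55330746  0.25543912 -0.2228444   1.83512593  0.06459689  1.05584216
 -0.71109263]
```

```bash
python3 -m inch '[[0,0,0,0,0,0],[0,0,0,0,0,0],[0,0,0,0,0,0],[0,0,0,0,0,0],[0,0,0,0,0,0],[0,0,0,0,0,0]]' 1.0; python3 -m inch '[[0,0,-10,0,0,0],[0,0,-20,0,0,0],[0,0,-30,0,0,0],[0,0,-40,0,0,0],[0,0,0,0,0,0],[0,0,0,0,0,0]]'
python3 - <<'E'
from h import *
from cell import r
a=r.read_camera("wrist")["frame"][:,:,::-1];b=r.read_camera("scene")["frame"][185:335,310:385,::-1]
o=np.zeros((450,800,3),np.uint8);o[:360,:480]=cv2.resize(a,(480,360));o[:450,500:725]=cv2.resize(b,None,fx=3,fy=3,interpolation=2);cv2.imwrite("pics/f.png",o)
E
```

```text
time: 21.6
position: [492.2, -233.8, 188.2]
orientation: [3.022, 0.859, 0.0]
wrist_force: [-0.4, 1.4, 0.6]
grip_width: 0.999
gripper_force: 0.0
time: 22.35
position: [491.9, -233.7, 288.3]
orientation: [3.022, 0.859, -0.0]
wrist_force: [-0.8, -0.2, -0.3]
grip_width: 0.998
gripper_force: 0.0
```

View pics/f.png

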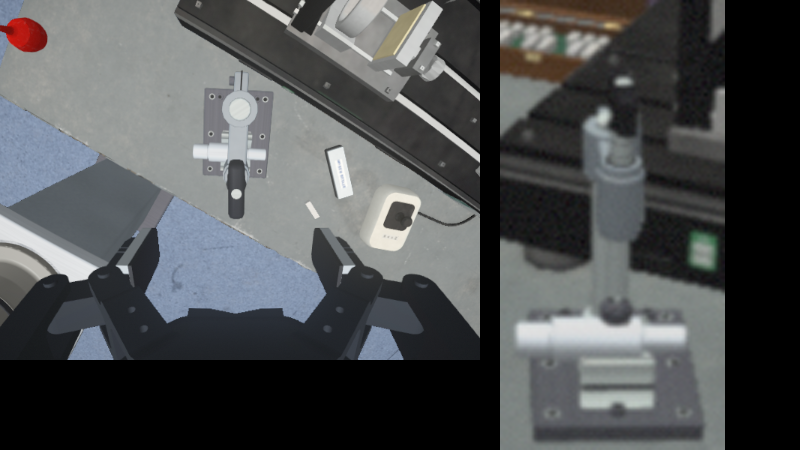

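The handle is lined up with the arm, the foot is on the shaft, the bystanders haven't moved and the gripper is clear.

```bash
python3 -c "
from cell import r;print(r.hand_in())"
```

```text
the job is handed in; nothing more can be done
None
```

I clamped the shaft with an estimated 8–9 N on it, locked the handle about 0.04 rad from its stop, let go, backed the gripper clear and handed the job in; no verdict came back.

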